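Set the filter wheel to green and lock it

TASK

Turn the filter wheel on the sloping console by its grey bar until the green filter stands in the middle of the window, then push the red lock pin fully home so that it drops into the rim's notch and holds the wheel there. Leave the things standing around the console where they are.

Things in the scene. Friction and masses are not known exactly. Their poses are not given: they have to be found in the camera images.
- filter_module: White wedge-shaped console fixed to the desk, 177 mm deep, 196 mm wide. Origin: centre of its underside; z up, x from its low front edge (turned to the robot and its left) to its high back. Its flat top face, 30 mm high in front and 132 mm at the back, rises at 30 degrees: its outward normal is (-0.5, 0, 0.866) in this frame, up the slope is (0.866, 0, 0.5). On it turns the black filter wheel.
- wheel_axis (a point): Fixed point on the console where the wheel's axis meets the sloping face; z is the outward face normal (the wheel's axis), x points up the slope to the window. A grey shroud, its top 20 mm above the face, covers the upper part of the wheel and has one square window (34 mm, white rim) straight up the slope from the axis.
- filter_wheel (a joint): Turn of the wheel in rad, anticlockwise positive for one looking at the face; no end stops. At 0 or any whole turn (6.283) green is exactly in the window. It stays where left; turning takes 0.06 N m. Six 29 mm round filters, 60 degrees apart (anticlockwise: green, yellow, red, blue, white, black). Aluminium rim, 170 mm across, with six notches 16 mm wide, one in line with each filter.
- wheel_grip (a point): Middle of the grey grip bar that turns the wheel, on its axis, 40 mm above the face. The bar is 74 mm long, 18 mm thick and spans 23 to 53 mm above the face. The axes turn with the wheel: x along the bar to the end with a white mark (it points at the green filter), z the outward face normal.
- green_filter (a point): Centre of the green filter's surface on the wheel, 52 mm from the axis, 11 mm above the face.
- window (a point): Centre of the fixed window at the level of the filters: where the green filter's centre stands when it is exactly in the window.
- lock_pin (a joint): How far the lock pin is pushed in, m: 0 out, 0.013 home (red knob down on its aluminium bridge). Slides along the face normal with 2.5 N of friction, stays where left. Its round 10 mm tip enters a rim notch only if a filter is in line with the window within about 4 degrees, and then centres the wheel; otherwise the rim stops it at about 3 mm.
- lock_pin_top (a point): Centre of the flat top of the lock pin's red knob (22 mm across, 12 mm high); moves with the pin. It stands straight down the slope from the wheel's axis, 79 mm from it; its top is 47 mm above the face when out, 34 mm when home. It is pushed into the face, against the face normal.
- filter_box: Bystander: sage-green cardboard box, 60 x 85 x 30 mm; origin at the centre of its underside.
- indicator: Bystander: small white bottle with a red cap, 39 mm wide, 70 mm high; origin at the centre of its underside.
- petri_1: Bystander: flat clear round dish, 70 mm wide, 14 mm high; origin at the centre of its underside.
- timer: Bystander: white square kitchen-type timer with three buttons, 62 x 62 x 20 mm; origin at the centre of its underside.
- note_block: Bystander: lime-green block of notes, 70 x 70 x 10 mm; origin at the centre of its underside.
- marker: Bystander: white and blue marker pen, 132 mm long, 14 mm thick, lying flat; origin at the centre of its underside.
- beaker_r: Bystander: clear beaker, 67 mm wide, 80 mm high; origin at the centre of its underside.

How it is judged:
By the outcome, as a careful person would: the job done as asked, in the order asked, and still so for the second after the job is handed in, with the robot touching nothing.
It also fails if it takes over 51 s, if anything falls off the work surface, if the arm or the gripper's body presses on something with over 40 N, if the wrist force passes 120 N, or if a joint passes its speed limit or range.

ROBOT

A 6-joint arm with a two-finger parallel gripper is mounted at the origin on a cart in front of the work surface, level with it; the furniture and walls round the work are solid. World frame = base frame: x ahead of the robot, y to its left, z up, the work surface at z = 0. Lengths are in m, angles in degrees, forces in N, time in s.
With the tool pointing down it reaches from about 0.25 to 0.725 m from the base axis. Payload 9.7 kg.
Tool frame: the origin (TCP) lies at the very end of the fingers, on their centre line; the grasp point (between the pads) lies 19 mm behind it; x points along the fingers, z is the direction in which the jaws open and shut, and the axes are right-handed (so a half turn about x gives the same grasp; the last joint's range is limited). The gripper opens to 85 mm and grips with 20 to 120 N. Pads are 22 mm wide; open, the fingers measure 114 mm over their backs; the gripper's body (76 mm by 85 mm) begins 54 mm behind the grasp point. The pads swing forward as they close: fully open they stand 13 mm farther back than shut.
Start: joints at [-71.849, 4.979, 10.078, 95.1, 0, 90], TCP at [0.171, -0.523, 0.231] pointing down, gripper open.
Joint ranges: [-179.16, 179.16], [-48.56, 103.87], [-65.8, 70.77], [-126.05, 130.52], [-82.76, 87.17], [-180, 180]. Speed limits (degrees/s): [127.2, 127.2, 147.25, 180, 180, 180].

INTERFACE

Orientations are given as [roll, pitch, yaw] about the fixed x, y, z axes, in that order (R = Rz(yaw) Ry(pitch) Rx(roll)).
In Python, from workcell import sensors, vision, job_done gives the robot as it stands.
- The arm moves only by the tool carry_out, never from a script. Its argument "increments" is a list of rows, each a list of 7 numbers: the turn, a rotation vector about the tool's x, y, z in degrees, then the shift along the tool's x, y, z in mm, then the opening in per cent of the stroke, from 0 (shut) to 100 (fully open). A call has 1 to 12 rows; each row shifts and turns the commanded pose from where the row before left it, along the tool's axes as they then stand; what a row does not reach is not made up. A row lasts 1/8 s, in which the tool goes at most 62.5 mm and 10.7 degrees, less where a joint would pass 70% of its speed; a pose out of reach is approached as far as the arm can. A call is refused whole if a number of a shift passes 62.5 or a number of a turn 10.7, either way. A call with a gripper value outside its range is refused whole. The fingers move at their own pace and stop on an object; "squeeze" is the grip in N (left out, the last holds). Time passes only in rows, so rows that do not move let the fingers close. It gives the time, the measured TCP pose, the force and the opening at its end, in the units of the state.
- sensors.get_obs(): the state, without advancing time (a new reading comes with each control period).
- vision.camera(name): name is "side" or "top" or "wrist"; returns the picture (400x640x3 uint8, red, green, blue); there is no depth.
- vision.calibration(name): a dict with "camera_matrix" (3x3 intrinsics, pixels), "extrinsics" (4x4, takes a point from world to camera coordinates); the wrist camera has in their place "mount" (4x4, takes a point from camera to tool coordinates, whose origin is the TCP and whose axes are the tool frame's). Camera axes: x right, y up, looking along -z (the intrinsics and any distortion apply to the point x, -y, -z); pixel columns grow to the right and rows downward; lengths in m; the calibration is good to about 2 mm. The wrist camera is an equidistant fisheye: a pixel r from the principal point sees the ray r / f radians off the axis. A picture is of the moment at which its call begins: read the wrist's pose just before it. calibration takes no time and is no camera call.
- job_done(): hands the job in, once; it reports no verdict.
The state is a dict: "time": time; "q": joint angles; "qd": joint speeds; "joint_efforts": joint torques, N m; "ee_pos": TCP position; "tcp_rot": TCP orientation; "wrist_force": force on the tool from outside, world axes, zero at the start; "torque": the same for the moment, N m; "opening": finger opening in m.
Only numpy, scipy, OpenCV 4.12 (cv2) and the standard library are available. Lean on these libraries where they do the work, as an engineer would, in place of code of your own. Each camera call takes 0.05 s, during which the arm holds its last target.

## Working session

There is one attempt and no reset: what is moved stays moved. The work goes in short steps, Python scripts to look and compute and a tool call to move; the robot and the scene stay as the last step left them, time stands still between calls to the robot, and variables do not carry over. Pictures are saved under pics/ and viewed, and the job is handed in when it is done.

Besides the shell and the picture viewer there is one more tool, called after "Call:" as name(argument=value, ...), one argument or row to a line, values as JSON. carry_out: Moves the arm, as the interface text tells. Its arguments: {"type":"object","properties":{"increments":{"type":"array"},"squeeze":{"type":"number"}},"required":["increments"]}

```bash
mkdir -p pics; ls; python3 - <<'E'
from workcell import sensors, vision
import cv2, json
print(sensors.get_obs())
for n in ["side","top","wrist"]:
    im=vision.camera(n); cv2.imwrite(f"pics/{n}0.png",im[:,:,::-1])
    print(n,{k:(v.tolist() if hasattr(v,'tolist') else v) for k,v in vision.calibration(n).items()})
E
```

```text
pics
{'time': 0.0, 'q': array([-7.18488247e+01,  5.01322433e+00,  1.00324900e+01,  9.50999798e+01,
       -6.49905544e-04,  9.00000724e+01]), 'qd': array([-0.05426855, -0.12588363,  0.05375542, -0.02187797,  0.00204695,
       -0.00281235]), 'joint_efforts': array([-1.91690699e-03, -5.20390534e+01,  4.64798641e+01,  1.66066614e-02,
       -1.09431796e-04, -1.66095055e-05]), 'ee_pos': array([ 0.17126048, -0.52240198,  0.2305451 ]), 'tcp_rot': array([-179.53859513,   89.91928333,  108.61250823]), 'wrist_force': array([ 0.27537876, -0.1578964 ,  0.26716135]), 'torque': array([-0.01308241, -0.00327293, -0.02266118]), 'opening': 0.0855105428802395}
side {'camera_matrix': [[438.01828128432913, 0.0, 309.80418236758186], [0.0, 438.01828128432913, 196.00660122586805], [0.0, 0.0, 1.0]], 'extrinsics': [[-0.9345130088458672, 0.35560915727684334, -0.01508520993217534, 0.49936281543338334], [-0.31794392564820007, -0.8149797764361805, 0.4844787138187242, 0.25705206363853494], [0.15999092612162832, 0.4575479114375746, 0.8746729744869547, -1.1248887059739898], [0.0, 0.0, 0.0, 1.0]]}
top {'camera_matrix': [[490.9856523269158, 0.0, 320.82596572716255], [0.0, 490.9856523269158, 198.0586570186403], [0.0, 0.0, 1.0]], 'extrinsics': [[0.00037895196317054444, -0.9998229841116322, 0.01881108283753578, 0.13782764661989597], [0.981709211847982, 0.003953324672625389, 0.19034546119318635, -0.6186923279195488], [-0.19038613334017684, 0.018394881520244603, 0.9815369318398734, -1.0191159884348324], [0.0, 0.0, 0.0, 1.0]]}
wrist {'camera_matrix': [[309.70691628693146, 0.0, 313.21967768965703], [0.0, 309.70691628693146, 196.04340375044688], [0.0, 0.0, 1.0]], 'mount': [[9.09312993253249e-05, 0.3201975955984321, -0.9473507753226796, -0.14271183087497563], [0.000954671571717116, 0.9473503197362491, 0.3201975332475533, 0.08240723319275985], [0.9999995401667391, -0.0009335248313836717, -0.0002195397463601439, -5.145278421203603e-05], [0.0, 0.0, 0.0, 1.0]]}
```

View pics/side0.png

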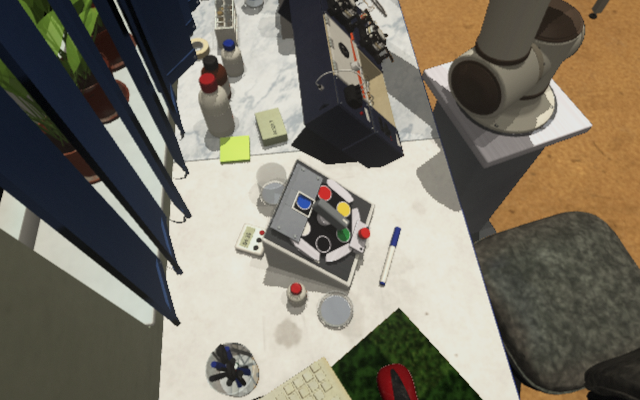

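View pics/top0.png

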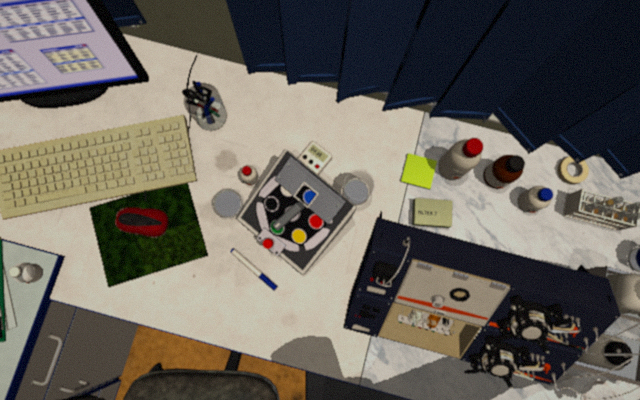

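View pics/wrist0.png

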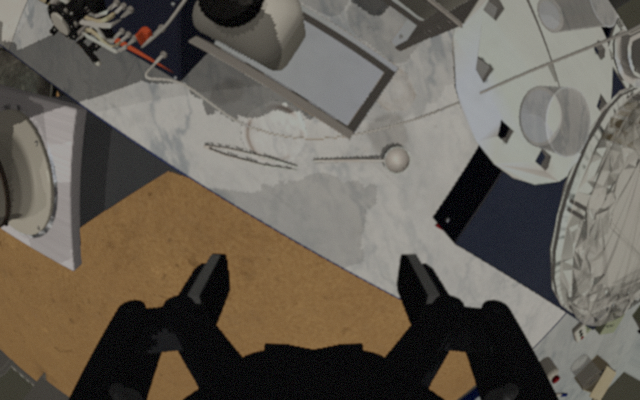

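```bash
cat > h.py <<'E'
import numpy as np, cv2
from workcell import sensors, vision
from scipy.spatial.transform import Rotation as Rn
def proj(n,p):
    c=vision.calibration(n);E=np.array(c['extrinsics']);K=np.array(c['camera_matrix'])
    p=np.atleast_2d(p); q=p@E[:3,:3].T+E[:3,3]
    return np.c_[K[0,2]+K[0,0]*q[:,0]/-q[:,2], K[1,2]+K[1,1]*-q[:,1]/-q[:,2]]
def ray(n,uv):
    c=vision.calibration(n);E=np.array(c['extrinsics']);K=np.array(c['camera_matrix'])
    d=np.array([(uv[0]-K[0,2])/K[0,0],-(uv[1]-K[1,2])/K[1,1],-1.])
    R=E[:3,:3]; return -R.T@E[:3,3], R.T@d
def onz(n,uv,z):
    o,d=ray(n,uv); return o+d*(z-o[2])/d[2]
def toolpose():
    o=sensors.get_obs(); R=Rn.from_euler('xyz',o['tcp_rot'],degrees=True).as_matrix(); return np.array(o['ee_pos']),R
def wproj(p,pose=None):
    c=vision.calibration('wrist');M=np.array(c['mount']);K=np.array(c['camera_matrix'])
    t,R=pose or toolpose()
    pt=(np.atleast_2d(p)-t)@R
    q=(pt-M[:3,3])@M[:3,:3]
    x,y,z=q[:,0],-q[:,1],-q[:,2]
    r=np.hypot(x,y); th=np.arctan2(r,z)
    return np.c_[K[0,2]+K[0,0]*th*x/r, K[1,2]+K[1,1]*th*y/r]
E
python3 - <<'E'
from h import *
a=cv2.imread('pics/side0.png');b=cv2.imread('pics/top0.png')
cv2.imwrite('pics/side0c.png',cv2.resize(a[145:295,230:380],None,fx=4,fy=4,interpolation=3))
cv2.imwrite('pics/top0c.png',cv2.resize(b[135:285,215:375],None,fx=4,fy=4,interpolation=3)[:600])
print(proj('top',[[0,0,0],[.17,-.52,.23],[.4,0,0]]),proj('side',[[0,0,0]]))
for uv in [(345,320),(362,215),(450,295),(640,300)]: print(onz('top',uv,0.0))
E
```

```text
[[387.22802178 496.12978892]
 [710.02408015 439.10259827]
 [382.67901899 299.37336147]] [[504.25012266  95.91358534]]
[0.35533399 0.0845461  0.        ]
[0.59030376 0.04323802 0.        ]
[ 0.40961894 -0.15141459  0.        ]
[ 0.39870746 -0.58091081  0.        ]
```

View pics/side0c.png

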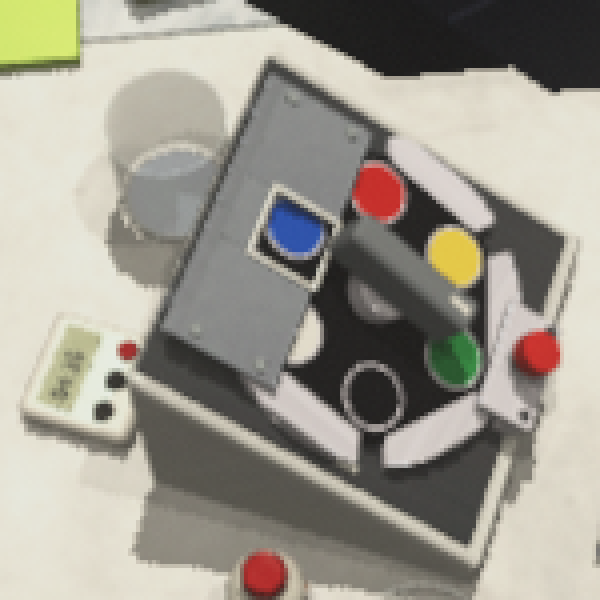

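View pics/top0c.png

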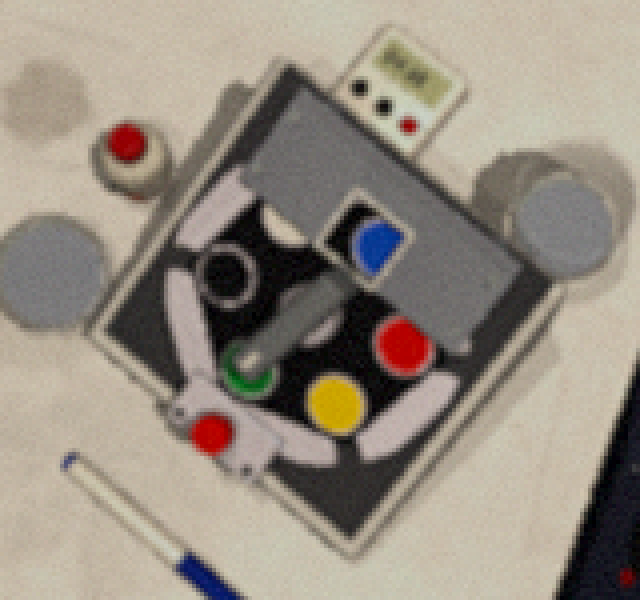

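```bash
cat > fit.py <<'E'
from h import *
from scipy.optimize import least_squares
n=np.array([-.5,0,.866]);u=np.array([.866,0,.5]);v=np.array([0,1,0])
def model(p):
    x,y,yaw,s,phi=p
    c=np.array([x,y,0]);R=Rn.from_euler('z',yaw).as_matrix()
    W=lambda q:(c+R@np.asarray(q,float))
    A=np.array([-.0885,0,.030])+s*u
    fil=lambda k:W(A+.011*n+.052*(np.cos(phi+k*np.pi/3)*u+np.sin(phi+k*np.pi/3)*v))
    return dict(fl=W([-.0885,.098,.03]),fr=W([-.0885,-.098,.03]),bl=W([.0885,.098,.132]),br=W([.0885,-.098,.132]),
      green=fil(0),yellow=fil(1),red=fil(2),blue=fil(3),white=fil(4),black=fil(5),axis=W(A),pin=W(A-.079*u+.047*n),
      grip=W(A+.04*n),pre=W(A-.0*u+.2*n),win=W(A+.052*u+.020*n),mark=W(A+.053*n+.034*(np.cos(phi)*u+np.sin(phi)*v))),R
E
cat > fit0.py <<'E'
from fit import *
T=dict(fl=(95,332),fr=(350,553),bl=(285,65),br=(560,285),yellow=(335,405),red=(403,347),black=(227,275),pin=(211,433),win=(366,239),mark=(250,362))
S=dict(fl=(475,560),fr=(578,238),bl=(133,372),br=(270,62),yellow=(455,255),red=(378,192),black=(372,397),pin=(540,350),win=(293,237),mark=(460,308))
obs=[('top',k,np.array(q)/4+(215,135)) for k,q in T.items()]+[('side',k,np.array(q)/4+(230,145)) for k,q in S.items()]
def res(p):
    m,_=model(p[:5]); return np.concatenate([proj(c,m[k])[0]-q for c,k,q in obs])
best=None
for yaw in np.arange(0,6.2,.8):
  for phi in (0,2,4):
    r=least_squares(res,[.5,.15,yaw,.1,phi],loss='soft_l1')
    if best is None or r.cost<best.cost: best=r
p=best.x;m,R=model(p);print(p,np.degrees(p[[2,4]]))
r=res(p).reshape(-1,2)
for (c,k,q),e in zip(obs,r): print(c,k,e.round(2))
np.save('p.npy',p)
for k in('axis','grip','pin','pre'):print(k,m[k])
print('tool x',-(R@n))
E
python3 fit0.py
python3 - <<'E'
from h import *
a=cv2.imread('pics/side0.png');b=cv2.imread('pics/top0.png')
cv2.imwrite('pics/side0d.png',cv2.resize(a[0:180,270:450],None,fx=3.3,fy=3.3,interpolation=3))
cv2.imwrite('pics/top0d.png',cv2.resize(b[200:400,330:640],None,fx=2.5,fy=2.5,interpolation=3)[:600])
E
```

```text
Traceback (most recent call last):
  File "fit0.py", line 10, in <module>
    r=least_squares(res,[.5,.15,yaw,.1,phi],loss='soft_l1')
  File "fit0.py", line 6, in res
    m,_=model(p[:5]); return np.concatenate([proj(c,m[k])[0]-q for c,k,q in obs])
                                             ~~~~^^^^^^^^
  File "h.py", line 5, in proj
    c=vision.calibration(n);E=np.array(c['extrinsics']);K=np.array(c['camera_matrix'])
ValueError: time passes only in moves, steps and waits
```

View pics/side0d.png

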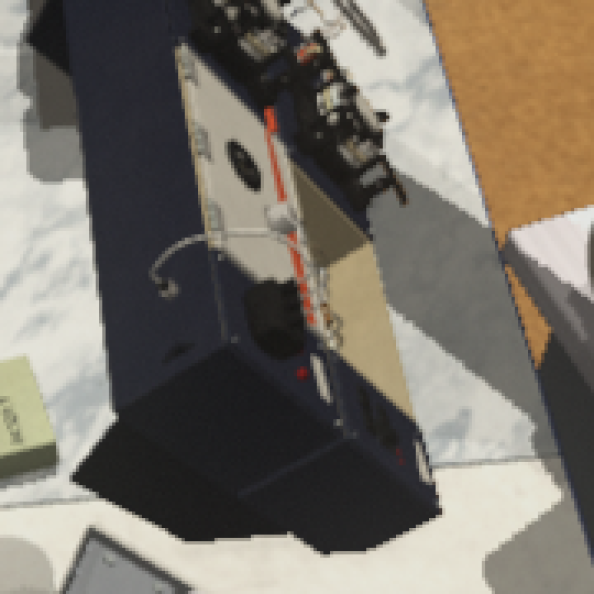

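View pics/top0d.png

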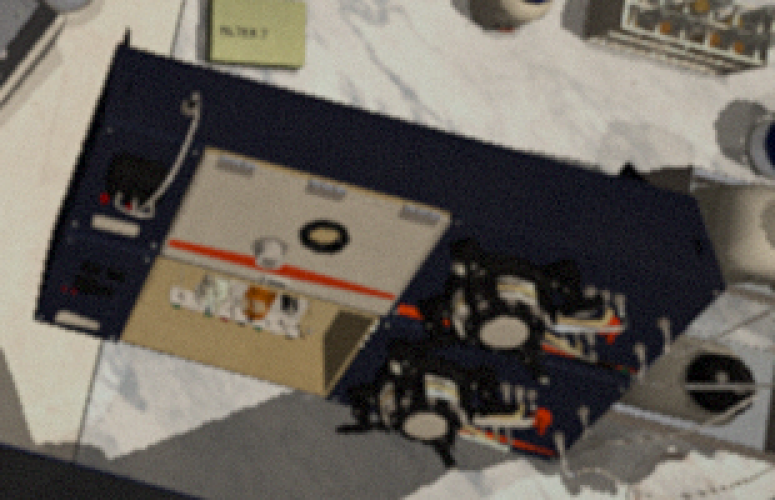

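```bash
sed -i 's/^def proj/_C={}\ndef cal(n):\n    if n not in _C: _C[n]={k:np.array(v) for k,v in vision.calibration(n).items()}\n    return _C[n]\ndef proj/; s/vision.calibration(n);/cal(n);/; s/vision.calibration(.wrist.);/cal("wrist");/' h.py; sed -i '0,/^    if n/s//    if n/' h.py; grep -n "calibration\|cal(" h.py; python3 fit0.py
python3 - <<'E'
from h import *
def tri(a,b):
    o1,d1=ray('top',a);o2,d2=ray('side',b)
    s=np.linalg.lstsq(np.c_[d1,-d2],o2-o1,rcond=None)[0]
    x,y=o1+s[0]*d1,o2+s[1]*d2; return (x+y)/2,np.linalg.norm(x-y)
print(tri((380,218),(305.8,125.8)))
print(tri((345,329),(402.5,155)))
print(tri((444,269),(328,76)))
E
```

```text
5:def cal(n):
6:    if n not in _C: _C[n]={k:np.array(v) for k,v in vision.calibration(n).items()}
9:    c=cal(n);E=np.array(c['extrinsics']);K=np.array(c['camera_matrix'])
13:    c=cal(n);E=np.array(c['extrinsics']);K=np.array(c['camera_matrix'])
21:    c=cal("wrist");M=np.array(c['mount']);K=np.array(c['camera_matrix'])
[ 0.58110454  0.1957326  -0.70339571  0.10719282  2.9521381 ] [-40.30160546 169.14505387]
top fl [-2.81  0.37]
top fr [0.17 2.8 ]
top bl [-0.34 -4.27]
top br [3.54 1.04]
top yellow [ 0.38 -0.08]
top red [ 0.52 -0.04]
top black [ 0.34 -0.11]
top pin [-0.7   0.92]
top win [-0.19  0.34]
top mark [-2.19  1.78]
side fl [0.05 2.53]
side fr [ 0.91 -0.7 ]
side bl [-4.04  1.45]
side br [-0.96 -5.49]
side yellow [-1.03  0.34]
side red [-0.76 -0.25]
side black [-1.1  -0.77]
side pin [-0.14  0.  ]
side win [-0.29 -0.65]
side mark [1.79 1.6 ]
axis [0.58440604 0.19293257 0.08359641]
grip [0.56915304 0.20586879 0.11823641]
pin [0.51430781 0.25238357 0.08479841]
pre [0.50814102 0.25761368 0.25679641]
tool x [ 0.3813251  -0.32340557 -0.866     ]
(array([0.5543648 , 0.02800748, 0.17143523]), np.float64(0.006980528842589559))
(array([0.33866565, 0.0863835 , 0.03074466]), np.float64(0.0012120230046265418))
(array([ 0.45647285, -0.09706205,  0.1527279 ]), np.float64(0.008436719380631813))
```

```bash
sed -i "s/^T=dict.*/T=dict(yellow=(335,405),red=(403,347),black=(227,275),pin=(211,433),win=(366,239))/; s/^S=dict.*/S=dict(yellow=(455,255),red=(378,192),black=(372,397),pin=(540,350),win=(293,237))/" fit0.py; python3 fit0.py
python3 - <<'E'
from h import *
o=sensors.get_obs(); q=o['q']; t,R=toolpose()
print(R.round(3))
def K(q,s5=1,s6=1): return (Rn.from_euler('z',q[0],degrees=True)*Rn.from_euler('y',q[1]-q[2]+q[3],degrees=True)*Rn.from_euler('z',s5*q[4],degrees=True)*Rn.from_euler('x',s6*q[5],degrees=True)).as_matrix()
print(K(q).round(3),K(q,1,-1).round(3))
E
```

```text
[ 0.58063564  0.19657304 -0.70002049  0.10740815  2.95297663] [-40.10821993 169.19309775]
top yellow [0.14 0.04]
top red [0.21 0.02]
top black [-0.04  0.12]
top pin [-0.95  1.16]
top win [-0.59  0.45]
side yellow [-0.8   0.48]
side red [-0.58 -0.04]
side black [-0.69 -0.52]
side pin [0.21 0.11]
side win [-0.03 -0.36]
axis [0.58408919 0.19366404 0.08370407]
grip [0.56879261 0.2065487  0.11834407]
pin [0.5137907  0.2528781  0.08490607]
pre [0.50760629 0.25808737 0.25690407]
tool x [ 0.38241449 -0.32211668 -0.866     ]
[[-0.     0.95   0.312]
 [ 0.001  0.312 -0.95 ]
 [-1.     0.    -0.001]]
[[-0.     0.312 -0.95 ]
 [ 0.001 -0.95  -0.312]
 [-1.    -0.001 -0.   ]] [[-0.    -0.312  0.95 ]
 [ 0.001  0.95   0.312]
 [-1.     0.001  0.   ]]
```

```bash
cat > tgt.py <<'E'
from fit import *
def target(p,opt=0):
    m,R=model(p); phi=p[4]
    X=-(R@n); B=R@(np.cos(phi)*u+np.sin(phi)*v)
    B=B*(1 if opt==0 else -1); Y=B/np.linalg.norm(B); X/=np.linalg.norm(X); Z=np.cross(X,Y)
    return m,R,np.c_[X,Y,Z]
E
python3 - <<'E'
from tgt import *
p=np.load('p.npy')
for opt in (0,1):
    m,R,T=target(p,opt)
    for q1 in (28,33):
        M=Rn.from_euler('z',-q1,degrees=True).as_matrix()@T
        # M=Ry(P)Rz(q5)Rx(a): intrinsic yzx
        print(opt,q1,Rn.from_matrix(M).as_euler('YZX',degrees=True).round(1))
    t,R0=toolpose()
    print('rel rotvec tool deg',np.degrees(Rn.from_matrix(R0.T@T).as_rotvec()).round(1),'\n',T.round(3))
E
```

```text
0 28 [ 77.9 -27.6 -14.1]
0 33 [ 80.5 -28.6  -8.5]
rel rotvec tool deg [-108.   -32.2  -14.2] 
 [[ 0.382 -0.53   0.757]
 [-0.322  0.691  0.647]
 [-0.866 -0.491  0.094]]
1 28 [ 77.9 -27.6 165.9]
1 33 [ 80.5 -28.6 171.5]
rel rotvec tool deg [ 67.4 -12.9  29.2] 
 [[ 0.382  0.53  -0.757]
 [-0.322 -0.691 -0.647]
 [-0.866  0.491 -0.094]]
```

Call:
carry_out(
  increments=[
    [10,0,0,-50,0,0,55],
    [0,0,0,-50,0,0,55],
    [0,0,0,-50,0,0,55],
  ],
)

```text
time: 0.52
ee_pos: [0.1712, -0.5223, 0.3827]
tcp_rot: [-174.5, 90.0, 103.7]
wrist_force: [-0.5, -0.9, 1.3]
opening: 0.047
```

```bash
python3 - <<'E'
from h import *
o=sensors.get_obs();print(o)
E
```

```text
{'time': 0.525, 'q': array([-7.18490548e+01,  1.22388650e+01,  3.59191555e+01,  1.13687072e+02,
        5.29669760e-04,  1.00004120e+02]), 'qd': array([-3.87738912e-02,  2.77742893e+01,  8.10016684e+01,  5.27208705e+01,
        5.36028512e-02, -1.05626205e-01]), 'joint_efforts': array([ 2.53767685e-04, -5.96262968e+01,  3.28307140e+01, -1.94487959e+00,
        3.82491555e-05,  3.96422739e-02]), 'ee_pos': array([ 0.17122211, -0.52227318,  0.3826796 ]), 'tcp_rot': array([-174.46213145,   89.99319819,  103.68469328]), 'wrist_force': array([-0.51110035, -0.86761855,  1.31285522]), 'torque': array([-0.09141802, -0.03228171,  0.07181522]), 'opening': 0.04698460749327654}
```

```bash
cat > plan.py <<'E'
from tgt import *
def rows(poses,cur):
    """poses list of (t,R); returns rounded rows, tracking rounding"""
    t,R=cur; out=[]
    for T,Q in poses:
        rv=np.degrees(Rn.from_matrix(R.T@Q).as_rotvec()).round(1)
        Rn_=R@Rn.from_rotvec(rv,degrees=True).as_matrix()
        out.append((rv,None,T,R)); 
        d=(R.T@(T-t)*1000).round(0)
        out[-1]=list(rv)+list(d)
        t=t+R@d/1000; R=Rn_
    return out,(t,R)
E
python3 - <<'E'
from plan import *
p=np.load('p.npy'); m,Rc,T=target(p,1)
q1e=31.; P,q5,a=Rn.from_matrix(Rn.from_euler('z',-q1e,degrees=True).as_matrix()@T).as_euler('YZX',degrees=True); a-=360
print(P,q5,a)
t0,R0=toolpose(); pre=m['pre']; N=33
poses=[]
az0,r0=np.arctan2(t0[1],t0[0]),np.hypot(*t0[:2]); az1,r1=np.arctan2(pre[1],pre[0]),np.hypot(*pre[:2])
for i in range(1,N+1):
    s=i/N; f=lambda A,B:A+(B-A)*s
    az,r=f(az0,az1),f(r0,r1); z=.383 if s<.75 else .383+(pre[2]-.383)*(s-.75)/.25
    Q=(Rn.from_euler('z',f(-71.85,q1e),degrees=True)*Rn.from_euler('YZX',[f(90,P),f(0,q5),f(10,a)],degrees=True)).as_matrix()
    poses.append((np.array([r*np.cos(az),r*np.sin(az),z]),Q))
o,e=rows(poses,(t0,R0))
for x in o: print([float(k) for k in x])
print(e,pre,np.abs(o).max(0))
E
```

```text
79.41129250157805 -28.234172993706967 -190.75482442787862
[-9.2, -0.5, -0.8, -0.0, 28.0, -5.0]
[-9.2, -0.4, -0.8, -1.0, 29.0, -2.0]
[-9.2, -0.3, -0.9, -1.0, 29.0, 1.0]
[-9.2, -0.3, -0.8, -1.0, 28.0, 4.0]
[-9.1, -0.3, -0.9, -2.0, 28.0, 7.0]
[-9.2, -0.2, -1.0, -2.0, 27.0, 11.0]
[-9.1, -0.2, -0.9, -2.0, 26.0, 13.0]
[-9.2, -0.1, -1.0, -3.0, 24.0, 15.0]
[-9.1, -0.1, -1.0, -4.0, 22.0, 19.0]
[-9.1, 0.0, -1.0, -4.0, 20.0, 20.0]
[-9.1, 0.1, -1.1, -4.0, 18.0, 23.0]
[-9.1, 0.1, -1.0, -5.0, 15.0, 24.0]
[-9.1, 0.3, -1.1, -5.0, 13.0, 26.0]
[-9.1, 0.3, -1.1, -5.0, 10.0, 27.0]
[-9.0, 0.4, -1.1, -6.0, 6.0, 28.0]
[-9.1, 0.4, -1.1, -7.0, 4.0, 28.0]
[-9.0, 0.6, -1.0, -7.0, 0.0, 28.0]
[-9.0, 0.7, -1.1, -7.0, -2.0, 29.0]
[-8.9, 0.8, -1.0, -8.0, -6.0, 27.0]
[-9.0, 0.8, -1.0, -8.0, -8.0, 27.0]
[-8.9, 1.0, -0.9, -8.0, -12.0, 26.0]
[-9.0, 1.1, -0.8, -9.0, -14.0, 24.0]
[-8.9, 1.1, -0.8, -10.0, -16.0, 23.0]
[-8.8, 1.3, -0.7, -9.0, -19.0, 20.0]
[-8.9, 1.3, -0.6, -7.0, -22.0, 19.0]
[-8.8, 1.5, -0.5, 4.0, -25.0, 21.0]
[-8.8, 1.4, -0.4, 3.0, -28.0, 18.0]
[-8.8, 1.6, -0.2, 2.0, -30.0, 16.0]
[-8.7, 1.6, -0.1, 2.0, -31.0, 12.0]
[-8.8, 1.6, 0.0, 2.0, -32.0, 8.0]
[-8.7, 1.7, 0.2, 1.0, -33.0, 5.0]
[-8.6, 1.7, 0.4, 0.0, -33.0, 2.0]
[-8.7, 1.6, 0.5, 0.0, -34.0, -2.0]
(array([0.50766238, 0.25857566, 0.2569231 ]), array([[ 0.38210438,  0.52999562, -0.75703427],
       [-0.32225154, -0.69135692, -0.64666804],
       [-0.86611211,  0.49105014, -0.0933786 ]])) [0.50760629 0.25808737 0.25690407] [ 9.2  1.7  1.1 10.  34.  29. ]
```

Call:
carry_out(
  increments=[
    [-9.2,-0.5,-0.8,0,28,-5,55],
    [-9.2,-0.4,-0.8,-1,29,-2,55],
    [-9.2,-0.3,-0.9,-1,29,1,55],
    [-9.2,-0.3,-0.8,-1,28,4,55],
    [-9.1,-0.3,-0.9,-2,28,7,55],
    [-9.2,-0.2,-1,-2,27,11,55],
    [-9.1,-0.2,-0.9,-2,26,13,55],
    [-9.2,-0.1,-1,-3,24,15,55],
    [-9.1,-0.1,-1,-4,22,19,55],
    [-9.1,0,-1,-4,20,20,55],
    [-9.1,0.1,-1.1,-4,18,23,55],
    [-9.1,0.1,-1,-5,15,24,55],
  ],
)

```text
time: 2.02
ee_pos: [0.4517, -0.3267, 0.3816]
tcp_rot: [-132.6, 79.1, -104.2]
wrist_force: [-0.3, -0.8, -0.5]
opening: 0.047
```

Call:
carry_out(
  increments=[
    [-9.1,0.3,-1.1,-5,13,26,55],
    [-9.1,0.3,-1.1,-5,10,27,55],
    [-9,0.4,-1.1,-6,6,28,55],
    [-9.1,0.4,-1.1,-7,4,28,55],
    [-9,0.6,-1,-7,0,28,55],
    [-9,0.7,-1.1,-7,-2,29,55],
    [-8.9,0.8,-1,-8,-6,27,55],
    [-9,0.8,-1,-8,-8,27,55],
    [-8.9,1,-0.9,-8,-12,26,55],
    [-9,1.1,-0.8,-9,-14,24,55],
    [-8.9,1.1,-0.8,-10,-16,23,55],
    [-8.8,1.3,-0.7,-9,-19,20,55],
  ],
)

```text
time: 3.52
ee_pos: [0.564, 0.0006, 0.381]
tcp_rot: [154.8, 68.1, -67.3]
wrist_force: [0.4, -0.0, -0.5]
opening: 0.0468
```

Call:
carry_out(
  increments=[
    [-8.9,1.3,-0.6,-7,-22,19,55],
    [-8.8,1.5,-0.5,4,-25,21,55],
    [-8.8,1.4,-0.4,3,-28,18,55],
    [-8.8,1.6,-0.2,2,-30,16,55],
    [-8.7,1.6,-0.1,2,-31,12,55],
    [-8.8,1.6,0,2,-32,8,55],
    [-8.7,1.7,0.2,1,-33,5,55],
    [-8.6,1.7,0.4,0,-33,2,55],
    [-8.7,1.6,0.5,0,-34,-2,55],
    [0,0,0,0,0,0,55],
    [0,0,0,0,0,0,55],
  ],
)

```text
time: 4.9
ee_pos: [0.5079, 0.258, 0.2558]
tcp_rot: [100.9, 60.0, -40.2]
wrist_force: [0.4, 0.6, 0.1]
opening: 0.0467
```

```bash
python3 - <<'E'
from plan import *
p=np.load('p.npy'); m,Rc,T=target(p,1)
o=sensors.get_obs(); print(o['time'],o['q'].round(1),o['ee_pos'],o['opening'])
t,R=toolpose(); print('pos err tool mm',(R.T@(m['pre']-t)*1000).round(1),'rot',np.degrees(Rn.from_matrix(R.T@T).as_rotvec()).round(2))
im=vision.camera('wrist')[:,:,::-1].copy(); cv2.imwrite('pics/w1raw.png',im)
for k in ('green','yellow','red','blue','white','black','axis','grip','pin','win','mark','fl','fr'):
    a=wproj(m[k],(t,R))[0]; print(k,a.round(1)); cv2.circle(im,tuple(int(x) for x in a.round()),2,(255,0,255),-1)
cv2.imwrite('pics/w1.png',im)
E
```

```text
4.9 [ 41.2   0.3   3.7  88.4 -29.6 -89. ] [0.50787243 0.25796883 0.25579739] 0.04667261192684624
pos err tool mm [-1.1  0.3  0. ] rot [-0.09  0.03 -0.  ]
green [313.4 214.3]
yellow [353.2 192.9]
red [354.8 147.3]
blue [313.2 123.2]
white [271.8 147.4]
black [273.5 192.9]
axis [313.3 168.1]
grip [313.3 177.4]
pin [327.1 248.8]
win [303.8 124.9]
mark [313.3 213.5]
fl [254.6 262.2]
fr [405.4 236.1]
```

View pics/w1.png

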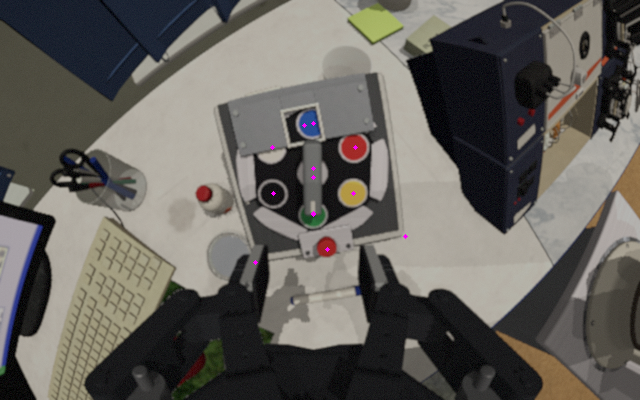

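```bash
python3 - <<'E'
import cv2
a=cv2.imread('pics/w1raw.png'); b=cv2.imread('pics/w1.png')
import numpy as np
c=[cv2.resize(x[100:280,250:400],None,fx=2.6,fy=2.6,interpolation=3) for x in (a,b)]
cv2.imwrite('pics/w1c.png',np.hstack(c))
E
```

```text
(no output)
```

View pics/w1c.png

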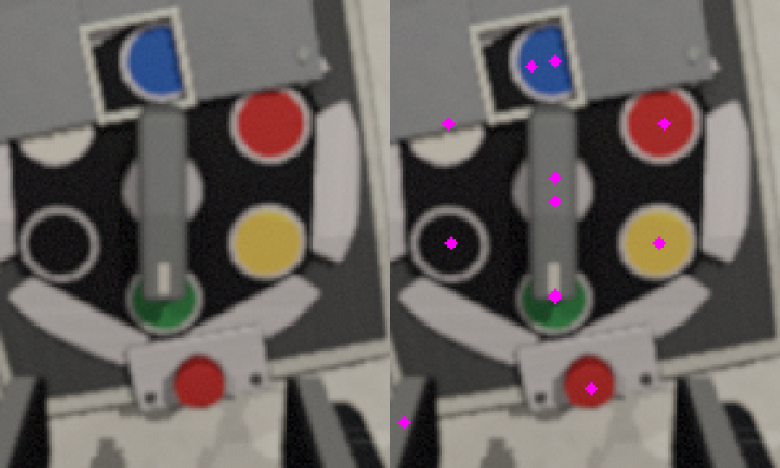

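Call:
carry_out(
  increments=[
    [0,0,0,40,0,-1,55],
    [0,0,0,40,0,0,55],
    [0,0,0,40,0,0,55],
    [0,0,0,30,0,0,55],
    [0,0,0,20,0,0,55],
    [0,0,0,0,0,0,55],
    [0,0,0,0,0,0,55],
  ],
  squeeze=40,
)

```text
time: 5.82
ee_pos: [0.5739, 0.204, 0.1096]
tcp_rot: [100.9, 60.0, -40.1]
wrist_force: [-0.0, -0.1, -0.3]
opening: 0.0469
```

```bash
python3 - <<'E'
from plan import *
p=np.load('p.npy'); m,Rc,T=target(p,1)
o=sensors.get_obs(); print(o['time'],o['q'].round(1),o['ee_pos'],o['wrist_force'].round(1))
t,R=toolpose(); print('grip pos rel tool mm',(R.T@(m['grip']-t)*1000).round(1))
im=vision.camera('wrist')[:,:,::-1].copy(); cv2.imwrite('pics/w2.png',im)
E
```

```text
5.825 [ 32.5   1.7 -11.3  67.2 -28.5 -99. ] [0.57394138 0.20396601 0.10964688] [-0.  -0.1 -0.3]
grip pos rel tool mm [-10.3  -0.2   1.4]
```

View pics/w2.png

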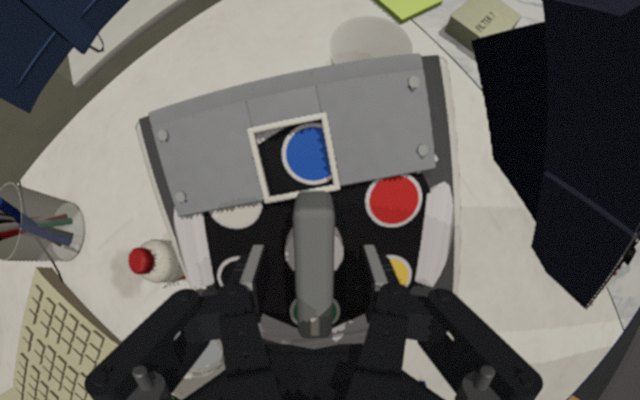

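Call:
carry_out(
  increments=[
    [0,0,0,0,0,0,0],
    [0,0,0,0,0,0,0],
    [0,0,0,0,0,0,0],
    [0,0,0,0,0,0,0],
  ],
  squeeze=40,
)

```text
time: 6.38
ee_pos: [0.5733, 0.2043, 0.1092]
tcp_rot: [100.8, 60.0, -40.1]
wrist_force: [-6.0, -0.8, 5.6]
opening: 0.0172
```

Call:
carry_out(
  increments=[
    [6,0,0,0,0,0,0],
    [8,0,0,0,0,0,0],
    [8,0,0,0,0,0,0],
    [8,0,0,0,0,0,0],
  ],
)

```text
time: 6.88
ee_pos: [0.5736, 0.2045, 0.1093]
tcp_rot: [131.2, 60.0, -40.0]
wrist_force: [-2.1, -0.1, 4.0]
opening: 0.0173
```

Call:
carry_out(
  increments=[
    [9,0,0,0,0,0,0],
    [9,0,0,0,0,0,0],
    [9,0,0,0,0,0,0],
    [9,0,0,0,0,0,0],
    [9,0,0,0,0,0,0],
    [9,0,0,0,0,0,0],
    [9,0,0,0,0,0,0],
    [9,0,0,0,0,0,0],
    [9,0,0,0,0,0,0],
    [9,0,0,0,0,0,0],
  ],
)

```text
time: 8.12
ee_pos: [0.5745, 0.204, 0.1099]
tcp_rot: [-138.7, 59.9, -40.0]
wrist_force: [3.0, -4.0, 4.7]
opening: 0.0174
```

Call:
carry_out(
  increments=[
    [9,0,0,0,0,0,0],
    [9,0,0,0,0,0,0],
    [9,0,0,0,0,0,0],
    [9,0,0,0,0,0,0],
    [9,0,0,0,0,0,0],
    [4,0,0,0,0,0,0],
    [0,0,0,0,0,0,0],
    [0,0,0,0,0,0,0],
  ],
)

```text
time: 9.12
ee_pos: [0.5743, 0.2033, 0.1101]
tcp_rot: [-90.1, 59.8, -40.1]
wrist_force: [0.4, -7.7, 7.2]
opening: 0.0175
```

```bash
python3 - <<'E'
from plan import *
p=np.load('p.npy'); 
o=sensors.get_obs(); print(o['time'],o['q'].round(1),o['ee_pos'],o['wrist_force'].round(1))
p[4]=0; np.save('p2.npy',p)
pose=t,R=toolpose()
m,Rc,T=target(p,1); print('rot',np.degrees(Rn.from_matrix(R.T@T).as_rotvec()).round(2)); m,Rc,T=target(p,0); print('rot',np.degrees(Rn.from_matrix(R.T@T).as_rotvec()).round(2))
im=vision.camera('wrist')[:,:,::-1].copy(); cv2.imwrite('pics/w3.png',im)
s=vision.camera('side')[:,:,::-1];tt=vision.camera('top')[:,:,::-1]
cv2.imwrite('pics/st3.png',np.hstack([cv2.resize(s[145:295,230:380],(400,400),interpolation=3),cv2.resize(tt[125:285,215:375],(400,400),interpolation=3)]))
E
```

```text
9.125 [ 32.5   1.7 -11.3  67.1 -28.7  69.9] [0.57429847 0.20330667 0.11008401] [ 0.4 -7.7  7.2]
rot [ 0.11 -0.    0.18]
rot [-179.89   -0.28   -0.  ]
```

View pics/w3.png

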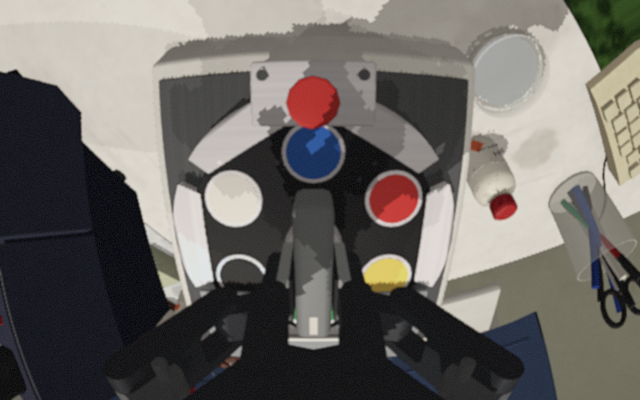

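View pics/st3.png

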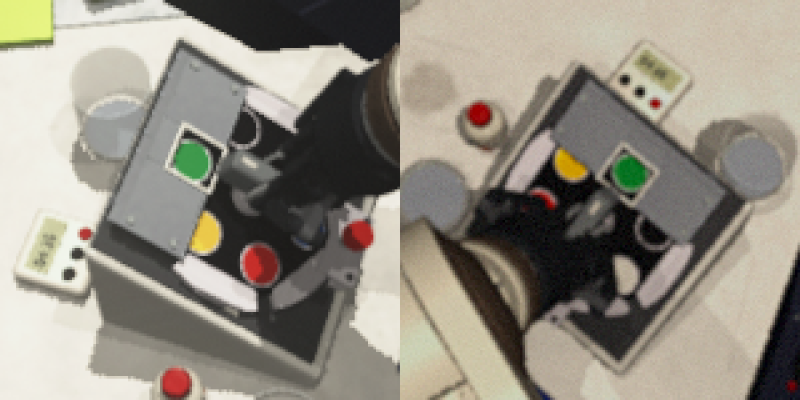

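Call:
carry_out(
  increments=[
    [0,0,0,0,0,0,45],
    [0,0,0,0,0,0,45],
    [0,0,0,0,0,0,45],
    [0,0,0,-30,0,0,45],
    [0,0,0,-60,0,0,45],
    [0,0,0,-40,0,0,45],
    [0,0,0,0,30,0,0],
    [0,0,0,0,30,0,0],
    [0,0,0,0,0,0,0],
    [0,0,0,0,0,0,0],
  ],
)

```text
time: 10.52
ee_pos: [0.4842, 0.2793, 0.1913]
tcp_rot: [-90.2, 60.0, -40.1]
wrist_force: [0.7, -0.0, 0.1]
opening: 0.0001
```

```bash
python3 - <<'E'
from plan import *
p=np.load('p2.npy'); m,Rc,T=target(p,1)
o=sensors.get_obs(); print(o['time'],o['q'].round(1),o['ee_pos'],o['wrist_force'].round(1),o['opening'])
t,R=toolpose(); print('pin rel tool mm',(R.T@(m['pin']-t)*1000).round(1))
im=vision.camera('wrist')[:,:,::-1].copy(); cv2.imwrite('pics/w4raw.png',im)
s=vision.camera('side')[:,:,::-1];tt=vision.camera('top')[:,:,::-1]
for k in ('green','yellow','red','blue','white','black','axis','pin','win'):
    a=wproj(m[k],(t,R))[0]; print(k,a.round(1)); cv2.circle(im,tuple(int(x) for x in a.round()),1,(255,0,255),-1)
cv2.imwrite('pics/w4.png',im)
cv2.imwrite('pics/st4.png',np.hstack([cv2.resize(s[145:295,230:380],(400,400),interpolation=3),cv2.resize(tt[125:285,215:375],(400,400),interpolation=3)]))
E
```

```text
10.525 [ 44.7   0.   -3.7  83.2 -29.9  83.8] [0.48423471 0.27925225 0.19125208] [ 0.7 -0.   0.1] 5.7674405423638445e-05
pin rel tool mm [111.9  18.9  -1.1]
green [311.6 277.5]
yellow [353.2 257.4]
red [356.  213.1]
blue [311.9 188.5]
white [267.6 212.8]
black [270.2 257.1]
axis [311.8 231.6]
pin [311.8 170.8]
win [311.6 282.1]
```

View pics/w4.png

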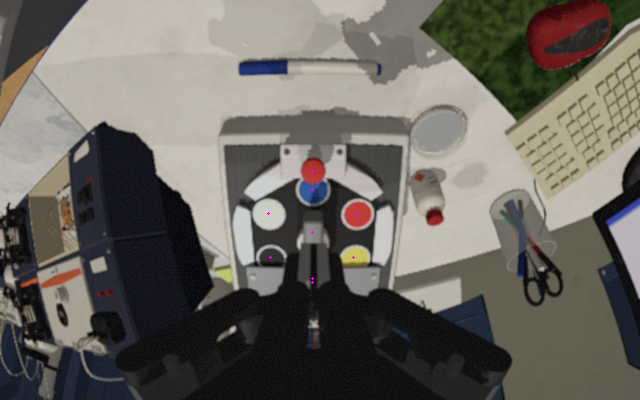

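View pics/st4.png

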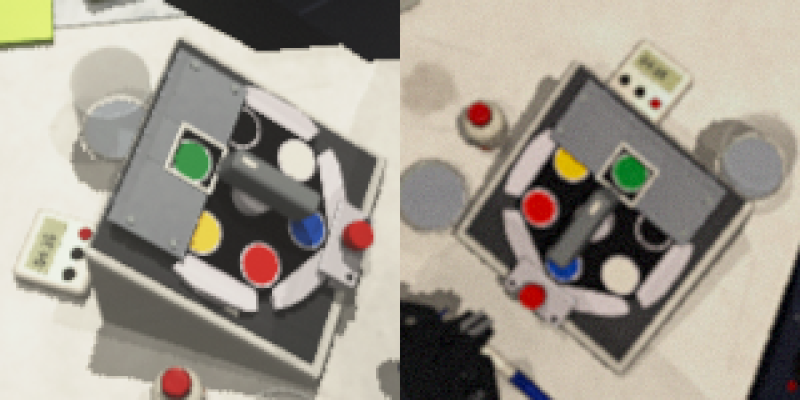

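```bash
python3 - <<'E'
from plan import *
im=cv2.imread('pics/w4raw.png'); cv2.imwrite('pics/w4c.png',cv2.resize(im[130:280,235:395],(800,750),interpolation=3)[:600])
h=cv2.cvtColor(im,cv2.COLOR_BGR2HSV)
red=((h[...,0]<8)|(h[...,0]>172))&(h[...,1]>130)&(h[...,2]>90)
n_,l,st,c=cv2.connectedComponentsWithStats(red.astype(np.uint8))
for i in range(1,n_):
    if st[i,4]>50: print('red',c[i].round(1),st[i])
E
```

```text
red [565.6  35.6] [ 533    4   77   65 2173]
red [312.8 170.4] [302 159  23  24 443]
red [357.4 214. ] [345 202  26  25 493]
red [435.  219.4] [428 215  15  10 117]
red [ 60.1 278.3] [ 41 269  40  19 214]
red [ 28.8 282.1] [ 20 277  18  10  55]
```

View pics/w4c.png

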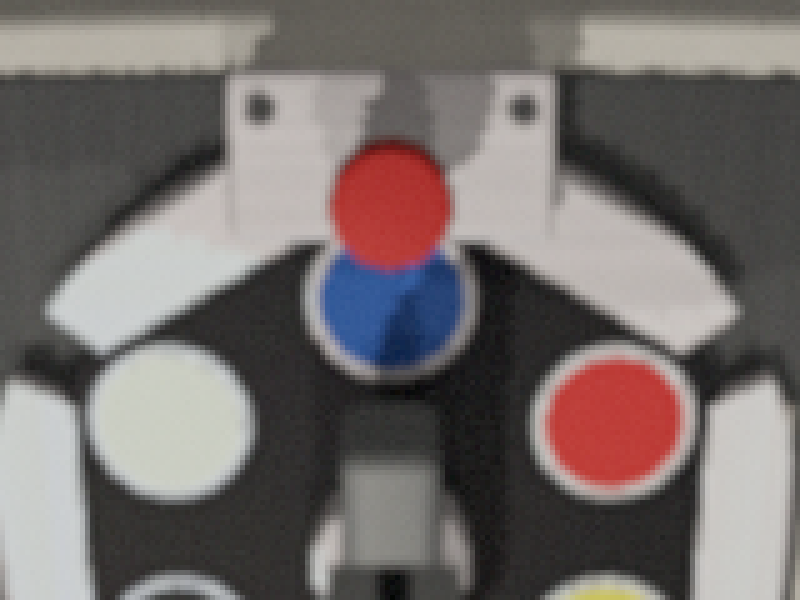

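Call:
carry_out(
  increments=[
    [0,0,0,20,19,0,0],
    [0,0,0,40,0,0,0],
    [0,0,0,35,0,0,0],
    [0,0,0,10,0,0,0],
    [0,0,0,0,0,0,0],
  ],
)

```text
time: 11.3
ee_pos: [0.5116, 0.2556, 0.0909]
tcp_rot: [-90.2, 60.0, -40.2]
wrist_force: [0.3, -0.0, 1.0]
opening: 0.0002
```

Call:
carry_out(
  increments=[
    [0,0,0,3,0,0,0],
    [0,0,0,3,0,0,0],
    [0,0,0,3,0,0,0],
    [0,0,0,3,0,0,0],
    [0,0,0,0,0,0,0],
  ],
)

```text
time: 11.92
ee_pos: [0.516, 0.2521, 0.08]
tcp_rot: [-90.2, 60.0, -40.1]
wrist_force: [0.4, 1.1, 0.8]
opening: -0.0002
```

```bash
python3 - <<'E'
from plan import *
p=np.load('p2.npy'); m,Rc,T=target(p,1)
t,R=toolpose(); o=sensors.get_obs();print('pin(out) rel tool mm',(R.T@(m['pin']-t)*1000).round(1),o['wrist_force'],o['wrist_force']@R[:,0],o['time'])
E
```

```text
pin(out) rel tool mm [-5.3 -0.6 -0.8] [0.43889351 1.05464346 0.75186371] -0.823328569348422 11.925
```

Call:
carry_out(
  increments=[
    [0,0,0,2,0,0,0],
    [0,0,0,2,0,0,0],
    [0,0,0,2,0,0,0],
    [0,0,0,1,0,0,0],
    [0,0,0,1,0,0,0],
  ],
)

```text
time: 12.55
ee_pos: [0.5188, 0.2504, 0.0749]
tcp_rot: [-90.1, 60.0, -39.9]
wrist_force: [-18.3, 6.0, 22.4]
opening: 0.0
```

Call:
carry_out(
  increments=[
    [0,0,0,1,0,0,0],
    [0,0,0,1,0,0,0],
    [0,0,0,0,0,0,0],
    [0,0,0,0,0,0,0],
  ],
)

```text
time: 13.05
ee_pos: [0.5191, 0.2505, 0.0748]
tcp_rot: [-89.9, 60.1, -39.7]
wrist_force: [-27.4, 6.3, 31.0]
opening: -0.0003
```

```bash
python3 - <<'E'
from plan import *
p=np.load('p2.npy'); m,Rc,T=target(p,1)
t,R=toolpose(); o=sensors.get_obs();print('pin(out) rel tool mm',(R.T@(m['pin']-t)*1000).round(1),o['wrist_force'],o['wrist_force']@R[:,0],o['time'])
im=vision.camera('wrist')[:,:,::-1]; cv2.imwrite('pics/w5.png',im)
s=vision.camera('side')[:,:,::-1]
cv2.imwrite('pics/s5.png',cv2.resize(s[145:295,230:380],(600,600),interpolation=3))
E
```

```text
pin(out) rel tool mm [-11.6  -0.2  -1.6] [-27.44326122   6.32459125  30.95787335] -39.3769993358745 13.05
```

View pics/w5.png

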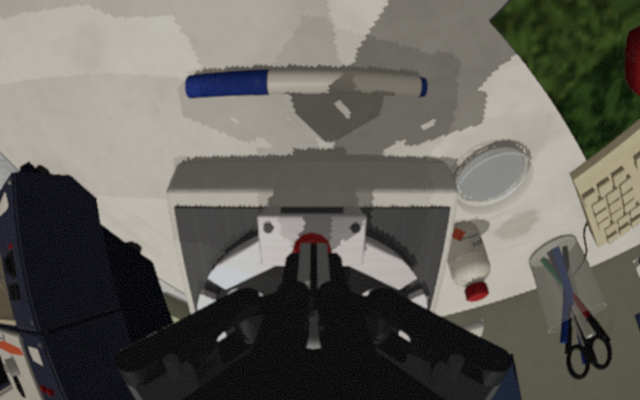

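View pics/s5.png

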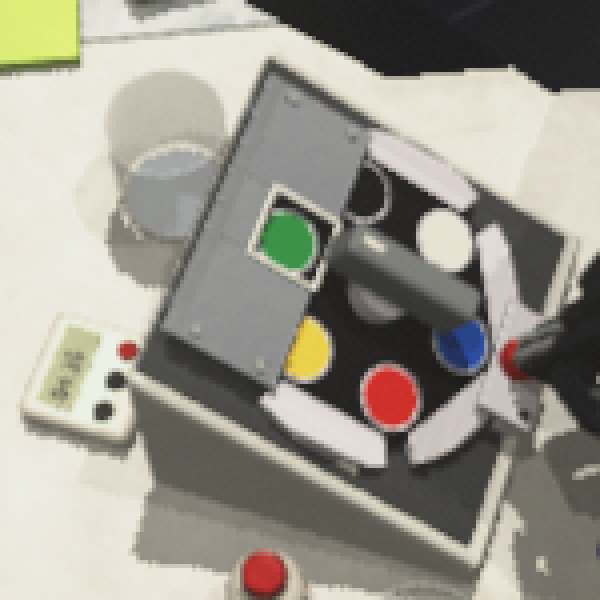

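Call:
carry_out(
  increments=[
    [0,0,0,-6,0,0,0],
    [0,0,0,-30,0,0,0],
    [0,0,0,-60,0,0,0],
    [0,0,0,-20,-19,0,0],
    [0,0,0,0,0,0,0],
    [0,0,0,0,0,0,0],
  ],
)

```text
time: 13.9
ee_pos: [0.4878, 0.2753, 0.18]
tcp_rot: [-90.4, 60.0, -40.4]
wrist_force: [-0.0, -0.4, 0.4]
opening: 0.0003
```

```bash
python3 - <<'E'
from plan import *
p=np.load('p2.npy'); m,Rc,T=target(p,1); n_w=Rc@n
t,R=toolpose(); o=sensors.get_obs();print(o['time'],o['wrist_force'])
for d in (0,3,13): print(d,wproj(m['pin']-n_w*d/1000,(t,R)).round(1),proj('side',m['pin']-n_w*d/1000).round(1),proj('top',m['pin']-n_w*d/1000).round(1))
im=vision.camera('wrist')[:,:,::-1]; cv2.imwrite('pics/w6.png',im)
s=vision.camera('side')[:,:,::-1];tt=vision.camera('top')[:,:,::-1]
for nm,i,c in(('w',im,(312,170)),('s',s,(365,232)),('t',tt,(268,243))):
    h=cv2.cvtColor(np.ascontiguousarray(i),cv2.COLOR_BGR2HSV)
    r=((h[...,0]<8)|(h[...,0]>172))&(h[...,1]>130)&(h[...,2]>90)
    k,l,st,ce=cv2.connectedComponentsWithStats(r.astype(np.uint8))
    for j in range(1,k):
        if st[j,4]>10 and np.hypot(*(ce[j]-c))<25: print(nm,ce[j].round(1),st[j])
a=[cv2.resize(x,(400,400),interpolation=3) for x in (im[120:280,235:395],s[145:295,230:380],tt[125:285,215:375])]
cv2.imwrite('pics/c6.png',np.hstack(a[1:])); cv2.imwrite('pics/w6c.png',a[0])
E
```

```text
13.9 [-0.03652884 -0.44479623  0.40740422]
0 [[312.9 175.9]] [[365.2 232.6]] [[266.8 244.4]]
3 [[312.9 174.9]] [[364.3 232.9]] [[267.4 244. ]]
13 [[313.  171.9]] [[361.5 234. ]] [[269.3 242.6]]
w [314.  171.7] [303 160  23  25 447]
s [360.5 234.3] [355 230  11  10  86]
t [269.8 241.5] [265 237  11  10  82]
```

View pics/c6.png

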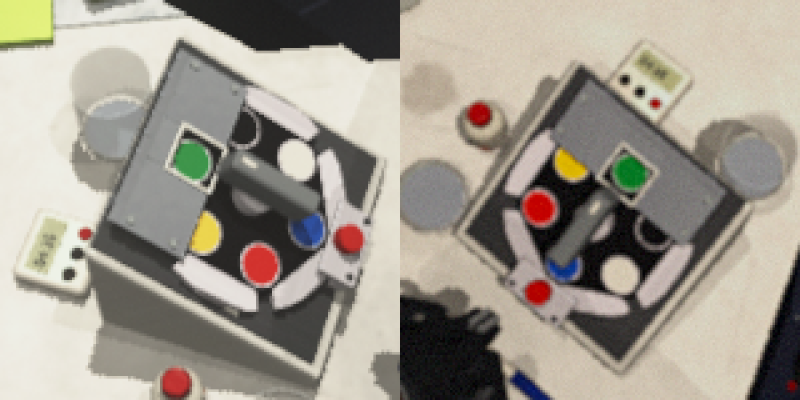

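View pics/w6c.png

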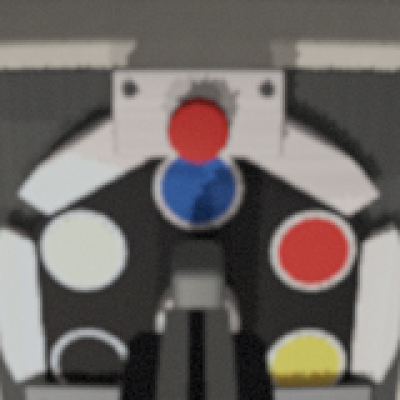

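```bash
python3 -c "
from workcell import job_done
print(job_done())"
```

```text
the job is handed in; nothing more can be done
None
```

I gripped the grey bar, turned the wheel 169° clockwise until green stood in the window, and then pressed the lock pin in with the closed fingers until it stopped hard. The job was handed in at about 14 s of the 51 s allowed.

**Wheel:** In the side and top pictures green sits in the middle of the window and did not move after the pin went in. The wrist view shows the wheel lined up with the pin.

**Pin:** It went well past the 3 mm point where the rim would have stopped it. At the stop the push was about 39 N, and the knob did not spring back after I released it. In the side, top and wrist pictures the knob is within about 1.5 pixels of where it should be at 13 mm home. My reading from the arm's position gave only about 11.6 mm of travel. That figure rests on my camera fit of the console and the roughly 2 mm calibration, so I trust the hard stop and the pictures more.

**Force:** The 39 N was close to the 40 N limit for pressing with the arm or gripper body, but this push was made by the fingertips.

**Surroundings:** The arm ended clear of the console with no force on the wrist. It never came near the things around it. Those in the final pictures look unmoved, but I did not measure them one by one.

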